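# Load the fuse jig and hold the guard open

## Robot

A 6-joint arm with a two-finger parallel gripper is mounted at the origin on the work surface. World frame = base frame: x ahead of the robot, y to its left, z up, the work surface at z = 0. Lengths are in m, angles in rad, forces in N, time in s.
With the tool pointing down it reaches from about 0.3 to 0.75 m from the base axis. Payload 8.5 kg.
Tool frame: the origin (TCP) lies on the centre line of the jaws, within the pads' length; the fingertips stand 17 mm ahead of it and the grasp point (between the pads) lies 2 mm behind it; z points along the fingers, y is the line along which they close (so a half turn about z gives the same grasp; the last joint's range is limited). The gripper opens to 85 mm and grips with 20 to 120 N. Pads are 22 mm wide; open, the fingers measure 114 mm over their backs; the gripper's body (76 mm by 85 mm) begins 54 mm behind the grasp point. The pads swing forward as they close: fully open they stand 13 mm farther back than shut.
Start: joints at [-1.475, 0.381, 1.297, -0, 1.464, -0.215], TCP at [0.168, -0.524, 0.248] pointing down, gripper open.
Joint ranges: [-3.11, 3.11], [-0.89, 2.33], [0.22, 2.48], [-1.42, 4.56], [0.17, 2.85], [-2.88, 2.88]. Speed limits (rad/s): [2.39, 2.39, 3.14, 3.14, 3.14, 3.14].

## Interface

Orientations are given as a rotation vector (axis times angle).
In Python, from bench import env gives the robot as it stands. The module is installed in compiled form; this text tells all that it offers.
- The arm moves only by the tool carry_out, never from a script. Its argument "motion" is a list of rows, each an object with "translation": the shift along the tool's x, y, z in units of 50 mm (1.0 is 50 mm), a list of three; "turn": the turn, a rotation vector about the tool's x, y, z in units of 6 degrees (1.0 is 6 degrees), a list of three. In form: [{"translation": [x, y, z], "turn": [rx, ry, rz]}, ...]. A call has 1 to 10 rows; each row is the pose to reach, as a shift and turn from the pose commanded when the call began, along the tool's axes at that moment; what a row does not reach only later rows make up. A row lasts 1/8 s, in which the tool goes at most 62.5 mm and 10.7 degrees, less where a joint would pass 70% of its speed; a pose out of reach is approached as far as the arm can. A call with a gripper value outside its range is refused whole. "jaw" is the finger opening in mm, from 0 to 85.4, set as the call begins (left out, the last holds). The fingers move at their own pace and stop on an object; "force" is the grip in N (left out, the last holds). Time passes only in rows, so rows that repeat a pose let the fingers close. It gives the time, the measured TCP pose, the force, the opening and the grip force at its end, in the units of the state.
- env.read_state(): the state, without advancing time (a new reading comes with each control period).
- env.grab_frame(name): name is "scene" or "top" or "wrist"; returns the picture (480x640x3 uint8, blue, green, red); there is no depth.
- env.camera_model(name): a dict with "fovy" (degrees; the focal length in pixels is half the picture's height over the tangent of half this angle, whatever the lens; pixels are square), "cx", "cy" (the principal point, pixels), "pose" (4x4, takes a point from camera to world coordinates); the wrist camera has in their place "tool_from_camera" (4x4, takes a point from camera to tool coordinates, whose origin is the TCP and whose axes are the flange's). Camera axes: x right, y up, looking along -z (the intrinsics and any distortion apply to the point x, -y, -z); pixel columns grow to the right and rows downward; lengths in m; the calibration is good to about 2 mm. A picture is of the moment at which its call begins: read the wrist's pose just before it. camera_model takes no time and is no camera call.
- env.hand_in(): hands the job in; it is judged then, once.
The state is a dict: "t": time; "joint_positions": joint angles; "joint_velocities": joint speeds; "effort": joint torques, N m; "ee_pos": TCP position; "eef_rot": TCP orientation; "wrist_force": force on the tool from outside, world axes, zero at the start; "torque": the same for the moment, N m; "opening": opening from 0.0 (shut) to 1.0 (fully open); "grasp_force": force on a finger pad.
Only numpy, scipy, OpenCV 4.12 (cv2) and the standard library are available. Lean on these libraries where they do the work, as an engineer would, in place of code of your own. Each camera call takes 0.05 s, during which the arm holds its last target. There are 200 camera calls.

## Task

Of the two upright yellow fuses, stand the one that fits the bore of the sliding jig in that bore, fully seated, then push the jig along its rail under the hinged guard until it is fully home against the end stop. Then raise the guard by its bar to 60 degrees from closed and finish while still holding it there with the gripper (it falls shut if let go), with the fuse still seated, the jig still home, and all the other parts on the table left where they are.

Things in the scene. Friction and masses are not known exactly. Their poses are not given: they have to be found in the camera images.
- fuse_slim: slim fuse: yellow ceramic barrel with metal end caps, a cylinder 22 mm across and 58 mm tall, standing upright on the table; origin at the centre of its underside, z up along it. About 60 g. It fits the 27 mm bore.
- fuse_thick: thick fuse: same look and height (58 mm) but 32 mm across, standing upright; origin at the centre of its underside. It does not fit the bore; leave it. The two fuses stand at two places that may be swapped.
- jig_bore (a point): floor centre of the jig's blind bore, in a dark steel block 60 x 60 mm on the rail. Bore 27 mm across, open upward, 24 mm deep, 3 mm chamfer; the block's top is 24 mm above this point, the seated fuse stands 34 mm proud. Axes: z up, y along the rail towards guard and end stop (travel direction), x across the rail to the far side; the fixture is yawed by up to 0.1 rad.
- jig_post (a point): centre of the top of the jig's grip post: bare steel, 16 mm across, 58 mm tall above a flat 12 mm tail plate, 120 mm behind the bore (towards -y of the jig). It moves with the jig and stays about 70 mm outside the guard when home. Same axes as jig_bore.
- jig (a joint): travel of the jig along the rail, m: 0 at the loading end, 0.200 home against the end stop under the guard. It starts between 0 and 0.05, slides with about 2 N and stays where it is left. The guard may stay closed while the jig and fuse slide under it from the side.
- guard (a joint): opening angle of the guard, rad: 0 closed (level), 1.047 is 60 degrees, end of swing 1.40. Starts closed. It falls shut from every angle; lifting at the bar takes about 2 to 3 N.
- guard_bar (a point): middle of the guard's grip bar: round steel, 12 mm thick, 86 mm clear between its side arms, on the robot's side, along the guard's y axis, 180 mm from the hinge line, 112 mm above the table when closed. Behind it a 52 mm gap to the guard's skirt, below it only parts under 40 mm: a finger fits on each side from above, and the bar can turn in the grip. Closed, its axes are those of jig_bore.
- guard_hinge (a point): point on the hinge axis, mid-guard, 112 mm above the table, on the far side of the rail; the axis is the guard's y. Opening lifts the bar up and over to the far side: bar = hinge + 180 mm x (-cos(angle) along fixture x, +sin(angle) up). The guard is a metal frame 122 x 100 mm with a clear pane; closed, its underside is 17 mm above the seated fuse.
- probe_tip: brass test probe tip, 52 mm long, 12 mm thick, lying on the table; leave alone. Origin under its centre.
- holder_base: black nylon fuse holder base, 36 x 75 mm, 32 mm tall, with two copper clips; leave alone. Origin under its centre.
- zinc_foot: grey zinc die-cast angle foot, 50 x 60 mm, 40 mm tall; leave alone. Origin under its centre.
- screwdriver: screwdriver, 180 mm long, lying to the left of the fixture; leave alone.
- collar: steel collar, 32 mm across, 14 mm tall, lying flat; leave alone. Origin under its centre.
- terminal_block: grey terminal block, 30 x 55 mm, 22 mm tall; leave alone. Origin under its centre.

How it is judged:
On the way, in this order (a step that is already met when the one before it is completed fails the run):
1. the slim fuse stands seated in the jig's bore, let go (z of fuse_slim in the frame of jig_bore between -0.004 and 0.005 m and horizontal distance between fuse_slim and jig_bore below 0.005 m and angle between fuse_slim's own z axis and vertical below 0.3 rad and contact force between fuse_slim and the fingers below 0.1 N), for 0.2 s.
2. the jig is home against the stop with the fuse seated in it (z of fuse_slim in the frame of jig_bore between -0.004 and 0.005 m and horizontal distance between fuse_slim and jig_bore below 0.005 m and angle between fuse_slim's own z axis and vertical below 0.3 rad and value of joint jig above 0.193 m), for 0.2 s.
At the end, for the whole second after the job is handed in: The guard is held still by the gripper at 60 degrees, within 7 degrees (0.925 to 1.169 rad), with contact force on it; the jig is within 7 mm of its stop; the slim fuse stands on the floor of the bore (within 5 mm), within 0.3 rad of upright. No other part has moved more than 30 mm (all of step 2 and value of joint guard between 0.925 and 1.169 rad and velocity of joint guard between -0.1 and 0.1 rad/s and (contact force between guard and the fingers above 0.5 N or contact force between guard and the arm above 0.5 N)); the arm keeps its last pose, push and grip.
It fails at once if one of the other parts was moved (distance of any of fuse_thick, probe_tip, holder_base, zinc_foot, screwdriver, collar, terminal_block from where it was at the start of the episode above 0.03 m).
It also fails if it takes over 59 s, if anything falls off the work surface, if the arm or the gripper's body presses on something with over 40 N, if the wrist force passes 120 N, or if a joint passes its speed limit or range.

## Working session

There is one attempt and no reset: what is moved stays moved. The work goes in short steps, Python scripts to look and compute and a tool call to move; the robot and the scene stay as the last step left them, time stands still between calls to the robot, and variables do not carry over. Pictures are saved under pics/ and viewed, at most 10 in all, crops included, and the job is handed in when it is done.

Besides the shell and the picture viewer there is one more tool, called after "Call:" as name([rows], argument=value, ...), one row to a line, values as JSON. carry_out: Moves the arm, as the interface text tells. Its arguments: {"type":"object","properties":{"motion":{"type":"array"},"jaw":{"type":"number"},"force":{"type":"number"}},"required":["motion"]}

```bash
mkdir -p pics
python3 - <<'E'
from bench import env
import cv2,numpy as np
s=env.read_state(); print({k:np.round(v,3).tolist() for k,v in s.items()})
for n in ("scene","top","wrist"):
    m=env.camera_model(n); print(n,{k:np.round(v,4).tolist() if not isinstance(v,str) else v for k,v in m.items()})
for n in ("scene","top"):
    cv2.imwrite(f"pics/{n}0.png",env.grab_frame(n))
E
```

```text
{'t': 0.0, 'joint_positions': [-1.475, 0.381, 1.298, -0.0, 1.464, -0.215], 'joint_velocities': [-0.0, 0.0, -0.0, -0.001, -0.002, -0.0], 'effort': [-0.002, -44.846, -23.128, -0.0, 0.005, -0.0], 'ee_pos': [0.168, -0.523, 0.248], 'eef_rot': [-3.102, -0.486, -0.0], 'wrist_force': [0.573, -0.594, 0.124], 'torque': [0.014, -0.006, 0.023], 'grasp_force': 0.0, 'opening': 0.999}
scene {'fovy': 50.4933, 'cx': 314.3093, 'cy': 243.8748, 'pose': [[0.493, -0.6785, 0.5446, 1.1694], [0.8701, 0.3839, -0.3092, -0.3694], [0.0008, 0.6262, 0.7796, 0.983], [0.0, 0.0, 0.0, 1.0]]}
top {'fovy': 48.5933, 'cx': 319.3905, 'cy': 236.776, 'pose': [[-0.0199, 0.9805, -0.1957, 0.2607], [-0.9998, -0.0193, 0.0049, -0.0117], [0.001, 0.1957, 0.9807, 1.4346], [0.0, 0.0, 0.0, 1.0]]}
wrist {'fovy': 66.1409, 'cx': 320.3991, 'cy': 241.4227, 'tool_from_camera': [[-0.0001, 0.9629, 0.2698, 0.0686], [1.0, 0.0001, -0.0, 0.0002], [-0.0001, 0.2698, -0.9629, -0.1243], [0.0, 0.0, 0.0, 1.0]]}
```

View pics/top0.png

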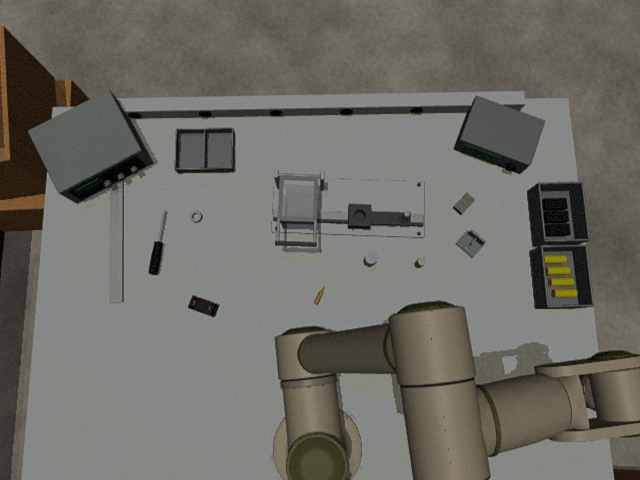

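View pics/scene0.png

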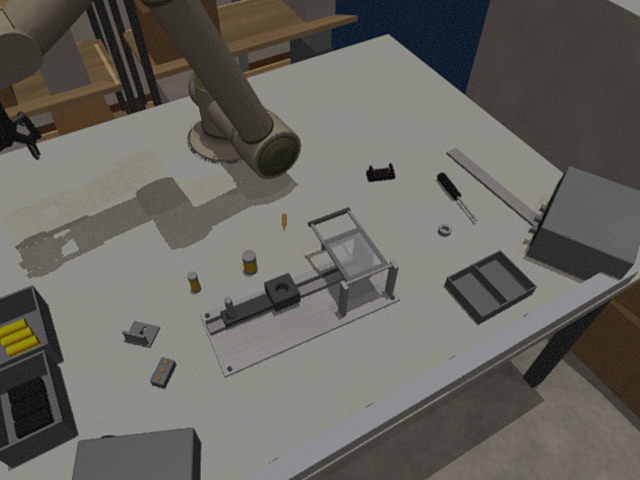

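Top view: the slim fuse is at about (420,262), the thick one at (370,259), the bore at (360,216), the post at (406,216) and the guard bar near (299,248). Scene view: slim (194,275), thick (249,256), bore (282,286), post (228,300), bar (309,220)–(351,210). Next I'll triangulate these.

```bash
cat > h.py <<'E'
from bench import env
import cv2,numpy as np
from scipy.spatial.transform import Rotation as R
def ray(n,u,v,T=None):
    m=env.camera_model(n); f=240/np.tan(np.radians(m["fovy"])/2)
    P=np.array(m["pose"]) if T is None else T@np.array(m["tool_from_camera"])
    d=P[:3,:3]@np.array([(u-m["cx"])/f,-(v-m["cy"])/f,-1]); return P[:3,3],d/np.linalg.norm(d)
def plane(r,z): o,d=r; return o+d*(z-o[2])/d[2]
def tri(*rs):
    A=sum(np.eye(3)-np.outer(d,d) for o,d in rs); b=sum((np.eye(3)-np.outer(d,d))@o for o,d in rs)
    return np.linalg.solve(A,b)
def tool():
    s=env.read_state(); T=np.eye(4); T[:3,:3]=R.from_rotvec(s["eef_rot"]).as_matrix(); T[:3,3]=s["ee_pos"]; return T
def to_tool(p): T=tool(); return (T[:3,:3].T@(np.array(p)-T[:3,3]))/0.05
E
python3 - <<'E'
from h import *
P={"slim":((420,260),(193,275)),"thick":((370,256),(249,255)),"bore":((359,214),(282,285)),"post":((406,214),(228,300)),"barL":((278,247),(350,210)),"barR":((320,249),(310,220))}
for k,(a,b) in P.items(): print(k,tri(ray("top",*a),ray("scene",*b)).round(3))
a=cv2.imread("pics/top0.png")[165:275,265:435]; b=cv2.imread("pics/scene0.png")[195:335,170:410]
a=cv2.resize(a,None,fx=3.2,fy=3.2,interpolation=cv2.INTER_CUBIC); b=cv2.resize(b[:, :],None,fx=2.3,fy=2.3,interpolation=cv2.INTER_CUBIC)
c=np.zeros((600,560,3),np.uint8); a=cv2.resize(a,(544,352)); c[:248,:425]=cv2.resize(b,(425,248)); c[248:,:544]=a; cv2.imwrite("pics/c.png",c)
E
```

```text
slim [ 0.468 -0.281  0.058]
thick [ 0.481 -0.15   0.062]
bore [ 0.594 -0.124  0.066]
post [ 0.586 -0.244  0.088]
barL [0.505 0.094 0.104]
barR [ 0.496 -0.01   0.118]
```

View pics/c.png

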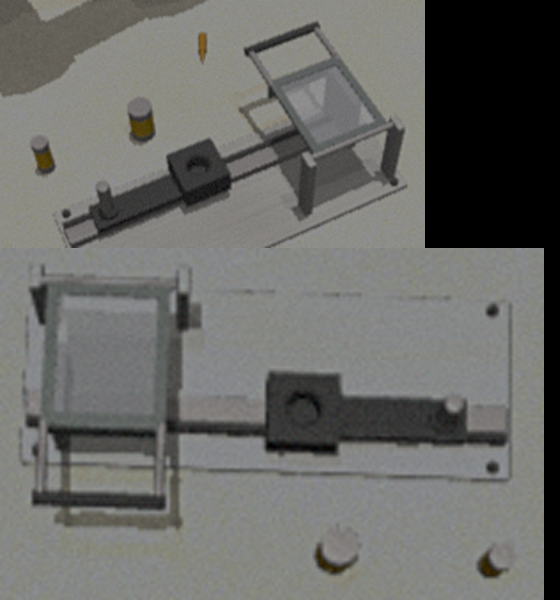

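The crop confirms the layout. The bore–post distance is 0.120 m and the slim fuse top is at 0.058 m, as they should be. Fixture yaw is about -0.067 rad. Moving above the slim fuse with the jaw axis across the rail.

Call:
carry_out([
  {"translation": [7.2,-2.77,0.95],"turn": [0,0,-11.4]},
  {"translation": [7.2,-2.77,0.95],"turn": [0,0,-11.4]},
  {"translation": [7.2,-2.77,0.95],"turn": [0,0,-11.4]},
  {"translation": [7.2,-2.77,0.95],"turn": [0,0,-11.4]},
  {"translation": [7.2,-2.77,0.95],"turn": [0,0,-11.4]},
  {"translation": [7.2,-2.77,0.95],"turn": [0,0,-11.4]},
  {"translation": [7.2,-2.77,0.95],"turn": [0,0,-11.4]},
  {"translation": [7.2,-2.77,0.95],"turn": [0,0,-11.4]},
  {"translation": [7.2,-2.77,0.95],"turn": [0,0,-11.4]},
  {"translation": [7.2,-2.77,0.95],"turn": [0,0,-11.4]},
])

```text
t: 1.35
ee_pos: [0.4679, -0.2825, 0.201]
eef_rot: [2.296, 2.144, -0.0]
wrist_force: [-0.3, -0.0, 0.2]
opening: 0.997
grasp_force: 0.0
```

Run:
```python
from h import *
T=tool(); f=env.grab_frame("wrist"); np.save("T1.npy",T); cv2.imwrite("pics/w1.png",f); print(T.round(3), env.read_state()["joint_positions"].round(3))
```

```text
[[ 0.068  0.998  0.     0.468]
 [ 0.998 -0.068 -0.    -0.282]
 [-0.     0.    -1.     0.201]
 [ 0.     0.     0.     1.   ]] [-0.76   0.414  1.388 -0.     1.34  -0.691]
```

View pics/w1.png

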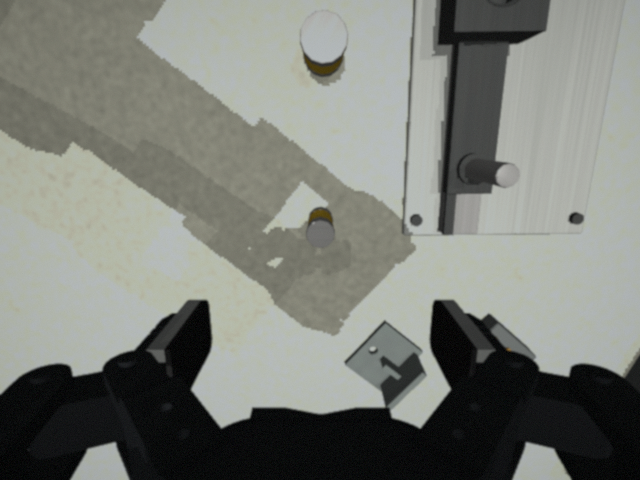

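The wrist view shows the slim fuse top at about (320,234), the thick fuse at (324,36) and the post top at (507,175).

Run:
```python
from h import *
T=np.load("T1.npy")
p=plane(ray("wrist",320,234,T),.058); print(p, to_tool([*p[:2],.047]))
for z in (.08,.088,.092): print(plane(ray("wrist",507,175,T),z).round(4))
print(tri(ray("wrist",507,175,T),ray("scene",228,300)).round(4))
```

```text
[ 0.46794162 -0.28340931  0.058     ] [-1.95847669e-02 -4.81502907e-04  3.07948003e+00]
[ 0.5939 -0.2462  0.08  ]
[ 0.5899 -0.2451  0.088 ]
[ 0.5879 -0.2446  0.092 ]
[ 0.5882 -0.2444  0.0916]
```

Call:
carry_out([
  {"translation": [-0.02,0,1.2],"turn": [0,0,0]},
  {"translation": [-0.02,0,2.2],"turn": [0,0,0]},
  {"translation": [-0.02,0,2.8],"turn": [0,0,0]},
  {"translation": [-0.02,0,3.08],"turn": [0,0,0]},
  {"translation": [-0.02,0,3.08],"turn": [0,0,0]},
], jaw=50)

```text
t: 2.02
ee_pos: [0.4684, -0.283, 0.0468]
eef_rot: [-2.294, -2.146, 0.0]
wrist_force: [-0.0, 0.2, 0.4]
opening: 0.588
grasp_force: 0.0
```

Call:
carry_out([
  {"translation": [0,0,0],"turn": [0,0,0]},
  {"translation": [0,0,0],"turn": [0,0,0]},
  {"translation": [0,0,0],"turn": [0,0,0]},
  {"translation": [0,0,0],"turn": [0,0,0]},
  {"translation": [0,0,0],"turn": [0,0,0]},
  {"translation": [0,0,0],"turn": [0,0,0]},
], jaw=10, force=30)

```text
t: 2.78
ee_pos: [0.469, -0.2832, 0.0481]
eef_rot: [2.292, 2.145, 0.0]
wrist_force: [-1.0, 0.3, 6.6]
opening: 0.249
grasp_force: 29.6
```

Call:
carry_out([
  {"translation": [0,0,-1.2],"turn": [0,0,0]},
  {"translation": [0,0,-2.4],"turn": [0,0,0]},
  {"translation": [0.7,0.7,-3.04],"turn": [0,0,0]},
  {"translation": [1.4,1.4,-3.04],"turn": [0,0,0]},
  {"translation": [2.0,2.1,-3.04],"turn": [0,0,0]},
  {"translation": [2.0,2.1,-3.04],"turn": [0,0,0]},
  {"translation": [2.0,2.1,-3.04],"turn": [0,0,0]},
])

```text
t: 3.65
ee_pos: [0.5795, -0.19, 0.1988]
eef_rot: [-2.293, -2.147, 0.001]
wrist_force: [0.3, -1.0, -1.0]
opening: 0.249
grasp_force: 29.7
```

Run:
```python
from h import *
T=tool(); f=env.grab_frame("wrist"); np.save("T2.npy",T); cv2.imwrite("pics/w2.png",f); print(T.round(4))
```

```text
[[ 6.600e-02  9.978e-01 -4.000e-04  5.795e-01]
 [ 9.978e-01 -6.600e-02 -0.000e+00 -1.900e-01]
 [-1.000e-04 -4.000e-04 -1.000e+00  1.988e-01]
 [ 0.000e+00  0.000e+00  0.000e+00  1.000e+00]]
```

View pics/w2.png

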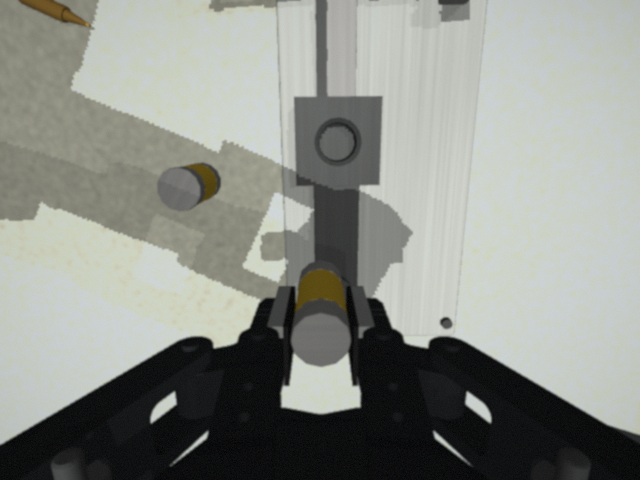

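The held fuse looks upright in the grip, with its cap at about (320,342). The bore's chamfer ring is centred at about (338,142) and the block top spans (295,97)–(382,185). I'll fit the ring and convert.

Run:
```python
from h import *
f=cv2.imread("pics/w2.png"); g=cv2.cvtColor(f,6)
c=cv2.HoughCircles(cv2.resize(g[105:180,300:380],None,fx=4,fy=4,interpolation=2),cv2.HOUGH_GRADIENT,1,200,param1=80,param2=20,minRadius=60,maxRadius=110); c=c[0,0]/4+[300,105,0]; print(c)
c2=cv2.HoughCircles(cv2.resize(g[300:375,280:360],None,fx=4,fy=4,interpolation=2),cv2.HOUGH_GRADIENT,1,200,param1=60,param2=15,minRadius=90,maxRadius=140); print(c2)
if c2 is not None: c2=c2[0,0]/4+[280,300,0]; print(c2)
T=np.load("T2.npy")
q=np.array([[295,97],[382,96],[381,184],[296,186]])
for z in (.05,.055,.06,.065):
    w=[plane(ray("wrist",*p,T),z) for p in q]; print(z,[round(np.linalg.norm(w[i]-w[i-1]),4) for i in range(4)],plane(ray("wrist",*c[:2],T),z).round(4), np.mean(w,0).round(4))
for cc in ([320,342],c2[:2] if c2 is not None else [320,340]):
    p=plane(ray("wrist",*cc,T),T[2,3]+.0105); print("fuse top tool",(T[:3,:3].T@(p-T[:3,3])).round(4))
print("bore tri",tri(ray("wrist",*c[:2],T),ray("scene",282,287)).round(4))
```

```text
Traceback (most recent call last):
TypeError: 'NoneType' object is not subscriptable
```

Run:
```python
from h import *
f=cv2.imread("pics/w2.png"); c=np.array([338,142])
T=np.load("T2.npy")
q=np.array([[295,97],[382,96],[381,184],[296,186]])
for z in (.045,.05,.055,.06):
    w=[plane(ray("wrist",*p,T),z) for p in q]; print(z,[round(np.linalg.norm(w[i]-w[i-1]),4) for i in range(4)],plane(ray("wrist",*c[:2],T),z).round(4), np.mean(w,0).round(4))
p=plane(ray("wrist",320,340,T),T[2,3]+.0105); print("fuse top tool",(T[:3,:3].T@(p-T[:3,3])).round(4))
print("bore tri",tri(ray("wrist",*c[:2],T),ray("scene",282,286)).round(4))
a=cv2.resize(f[85:200,285:395],(574,600),interpolation=2); b=cv2.resize(f[250:390,290:350],(226,600-73),interpolation=2)
o=np.zeros((600,800,3),np.uint8); o[:,:574]=a; o[:527,574:]=b; cv2.imwrite("pics/c2.png",o)
```

```text
0.045 [np.float64(0.0626), np.float64(0.0614), np.float64(0.0618), np.float64(0.0639)] [ 0.5969 -0.1255  0.045 ] [ 0.5972 -0.1256  0.045 ]
0.05 [np.float64(0.0615), np.float64(0.0603), np.float64(0.0607), np.float64(0.0627)] [ 0.5967 -0.1254  0.05  ] [ 0.597  -0.1255  0.05  ]
0.055 [np.float64(0.0604), np.float64(0.0592), np.float64(0.0596), np.float64(0.0616)] [ 0.5965 -0.1253  0.055 ] [ 0.5968 -0.1255  0.055 ]
0.06 [np.float64(0.0593), np.float64(0.0581), np.float64(0.0585), np.float64(0.0604)] [ 0.5962 -0.1253  0.06  ] [ 0.5965 -0.1254  0.06  ]
fuse top tool [ 0.0009  0.0002 -0.0105]
bore tri [ 0.5961 -0.1248  0.066 ]
```

View pics/c2.png

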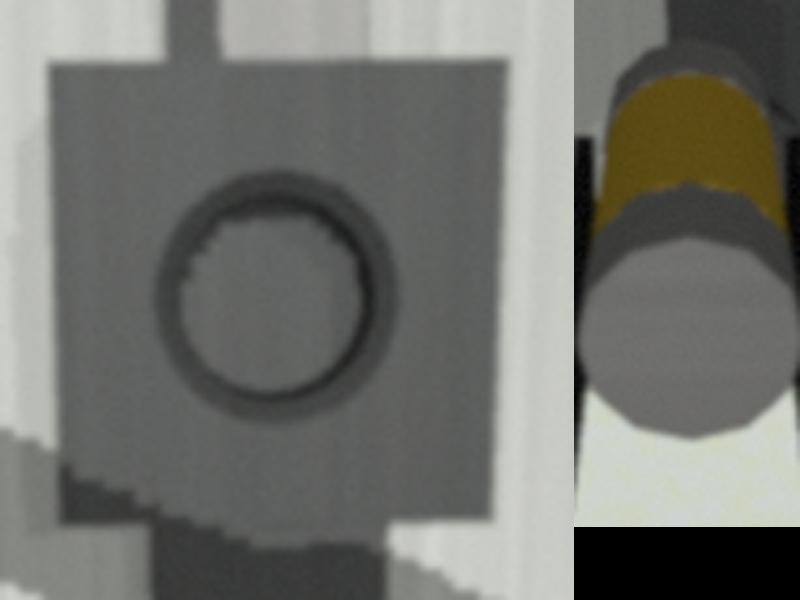

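Call:
carry_out([
  {"translation": [0.7,0.13,0.4],"turn": [0,0,0]},
  {"translation": [1.31,0.26,1.0],"turn": [0,0,0]},
  {"translation": [1.31,0.26,1.4],"turn": [0,0,0]},
  {"translation": [1.31,0.26,1.5],"turn": [0,0,0]},
  {"translation": [1.31,0.26,1.7],"turn": [0,0,0]},
  {"translation": [1.31,0.26,1.9],"turn": [0,0,0]},
  {"translation": [1.31,0.26,2.05],"turn": [0,0,0]},
  {"translation": [1.31,0.26,2.1],"turn": [0,0,0]},
  {"translation": [1.31,0.26,2.1],"turn": [0,0,0]},
])

```text
t: 4.82
ee_pos: [0.5973, -0.1254, 0.0938]
eef_rot: [2.294, 2.147, 0.0]
wrist_force: [-0.5, -0.3, 0.2]
opening: 0.244
grasp_force: 29.7
```

Call:
carry_out([
  {"translation": [0,0,0.08],"turn": [0,0,0]},
  {"translation": [0,0,0.16],"turn": [0,0,0]},
  {"translation": [0,0,0.22],"turn": [0,0,0]},
  {"translation": [0,0,0.26],"turn": [0,0,0]},
  {"translation": [0,0,0.26],"turn": [0,0,0]},
])

```text
t: 5.45
ee_pos: [0.5973, -0.1253, 0.082]
eef_rot: [2.293, 2.146, 0.0]
wrist_force: [-3.0, 0.3, 9.3]
opening: 0.249
grasp_force: 30.7
```

Call:
carry_out([
  {"translation": [0,0,-0.02],"turn": [0,0,0]},
  {"translation": [0,0,-0.02],"turn": [0,0,0]},
  {"translation": [0,0,-0.02],"turn": [0,0,0]},
  {"translation": [0,0,-0.02],"turn": [0,0,0]},
], jaw=50)

```text
t: 5.95
ee_pos: [0.5972, -0.1253, 0.0817]
eef_rot: [-2.294, -2.147, 0.0]
wrist_force: [-0.3, 0.2, 1.1]
opening: 0.59
grasp_force: 0.0
```

Call:
carry_out([
  {"translation": [0,0,-1.0],"turn": [0,0,0]},
  {"translation": [0,0,-2.0],"turn": [0,0,0]},
  {"translation": [-1.0,0,-2.4],"turn": [0,0,0]},
  {"translation": [-2.4,0,-2.4],"turn": [0,0,0]},
  {"translation": [-2.4,0,-2.4],"turn": [0,0,0]},
  {"translation": [-2.4,0,-2.4],"turn": [0,0,0]},
])

```text
t: 6.7
ee_pos: [0.5891, -0.245, 0.2013]
eef_rot: [-2.294, -2.145, -0.0]
wrist_force: [0.7, -0.4, 0.5]
opening: 0.584
grasp_force: 0.0
```

Run:
```python
from h import *
T=tool(); f=env.grab_frame("wrist"); np.save("T3.npy",T); cv2.imwrite("pics/w3.png",f); print(T.round(4))
```

```text
[[ 6.700e-02  9.978e-01 -7.000e-04  5.891e-01]
 [ 9.978e-01 -6.700e-02  9.000e-04 -2.450e-01]
 [ 8.000e-04 -8.000e-04 -1.000e+00  2.013e-01]
 [ 0.000e+00  0.000e+00  0.000e+00  1.000e+00]]
```

View pics/w3.png

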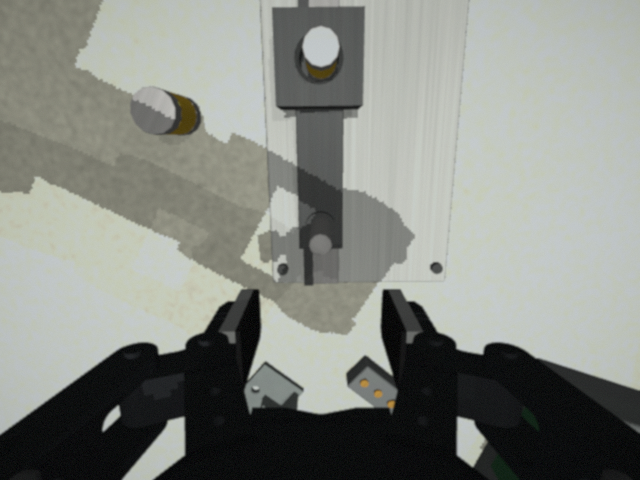

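The fuse stands upright in the bore, with its cap at (320,46). The post top is at (320,242), about 3 mm ahead of the tool axis. Descending to grip the post.

Call:
carry_out([
  {"translation": [0.06,0,1.0],"turn": [0,0,0]},
  {"translation": [0.06,0,1.9],"turn": [0,0,0]},
  {"translation": [0.06,0,2.4],"turn": [0,0,0]},
  {"translation": [0.06,0,2.58],"turn": [0,0,0]},
  {"translation": [0.06,0,2.58],"turn": [0,0,0]},
])

```text
t: 7.38
ee_pos: [0.5898, -0.2413, 0.0732]
eef_rot: [2.293, 2.148, 0.0]
wrist_force: [-0.0, -0.1, 0.0]
opening: 0.587
grasp_force: 0.0
```

Call:
carry_out([
  {"translation": [0,0,0],"turn": [0,0,0]},
  {"translation": [0,0,0],"turn": [0,0,0]},
  {"translation": [0,0,0],"turn": [0,0,0]},
  {"translation": [0,0,0],"turn": [0,0,0]},
  {"translation": [0,0,0],"turn": [0,0,0]},
  {"translation": [0,0,0],"turn": [0,0,0]},
], jaw=5, force=40)

```text
t: 8.12
ee_pos: [0.589, -0.2422, 0.074]
eef_rot: [-2.294, -2.147, 0.001]
wrist_force: [-4.2, 1.3, 5.2]
opening: 0.178
grasp_force: 39.0
```

Call:
carry_out([
  {"translation": [0.1,0,0],"turn": [0,0,0]},
  {"translation": [0.35,0,0],"turn": [0,0,0]},
  {"translation": [0.65,0,0],"turn": [0,0,0]},
  {"translation": [0.95,0,0],"turn": [0,0,0]},
  {"translation": [1.25,0,0],"turn": [0,0,0]},
  {"translation": [1.55,0,0],"turn": [0,0,0]},
  {"translation": [1.85,0,0],"turn": [0,0,0]},
  {"translation": [2.15,0,0],"turn": [0,0,0]},
  {"translation": [2.4,0,0],"turn": [0,0,0]},
  {"translation": [2.6,0,0],"turn": [0,0,0]},
])

```text
t: 9.38
ee_pos: [0.5966, -0.1122, 0.074]
eef_rot: [-2.292, -2.146, 0.004]
wrist_force: [-10.6, -2.2, 8.4]
opening: 0.173
grasp_force: 39.5
```

Call:
carry_out([
  {"translation": [0.1,0,0],"turn": [0,0,0]},
  {"translation": [0.2,0,0],"turn": [0,0,0]},
  {"translation": [0.3,0,0],"turn": [0,0,0]},
  {"translation": [0.4,0,0],"turn": [0,0,0]},
  {"translation": [0.4,0,0],"turn": [0,0,0]},
])

```text
t: 10.0
ee_pos: [0.5978, -0.092, 0.074]
eef_rot: [-2.292, -2.145, 0.003]
wrist_force: [-11.5, 1.5, 10.6]
opening: 0.177
grasp_force: 39.6
```

Call:
carry_out([
  {"translation": [0.1,-0.03,0],"turn": [0,0,0]},
  {"translation": [0.2,-0.03,0],"turn": [0,0,0]},
  {"translation": [0.3,-0.03,0],"turn": [0,0,0]},
  {"translation": [0.4,-0.03,0],"turn": [0,0,0]},
  {"translation": [0.4,-0.03,0],"turn": [0,0,0]},
])

```text
t: 10.62
ee_pos: [0.5986, -0.0781, 0.0741]
eef_rot: [2.29, 2.141, -0.012]
wrist_force: [-10.4, -29.6, 6.2]
opening: 0.17
grasp_force: 39.3
```

Call:
carry_out([
  {"translation": [0.1,0,0],"turn": [0,0,0]},
  {"translation": [0.2,0,0],"turn": [0,0,0]},
  {"translation": [0.2,0,0],"turn": [0,0,0]},
])

```text
t: 11.0
ee_pos: [0.5999, -0.0633, 0.0734]
eef_rot: [2.295, 2.144, 0.001]
wrist_force: [0.7, -0.6, 0.5]
opening: 0.06
grasp_force: 0.0
```

The 30 N reading suggests the stop was reached, after which the pads slipped forward off the post. Raising to look.

Call:
carry_out([
  {"translation": [0,0,-1.0],"turn": [0,0,0]},
  {"translation": [-0.8,0,-2.0],"turn": [0,0,0]},
  {"translation": [-0.8,0,-2.5],"turn": [0,0,0]},
  {"translation": [-0.8,0,-2.5],"turn": [0,0,0]},
  {"translation": [-0.8,0,-2.5],"turn": [0,0,0]},
], jaw=50)

```text
t: 11.62
ee_pos: [0.5969, -0.1016, 0.1967]
eef_rot: [-2.292, -2.146, 0.001]
wrist_force: [0.0, -0.1, -1.0]
opening: 0.584
grasp_force: 0.0
```

Run:
```python
from h import *
T=tool(); f=env.grab_frame("wrist"); np.save("T4.npy",T); print(T.round(4))
s=env.grab_frame("scene"); o=np.zeros((480,800,3),np.uint8); o[:,:448]=f[:,96:544]; o[:,448:]=cv2.resize(s[190:350,200:317+0],(352,480),interpolation=2) if 0 else cv2.resize(s[180:340,240:357],(352,480),interpolation=2)
cv2.imwrite("pics/c4.png",o)
```

```text
[[ 6.550e-02  9.978e-01 -1.600e-03  5.969e-01]
 [ 9.978e-01 -6.550e-02  9.000e-04 -1.016e-01]
 [ 8.000e-04 -1.700e-03 -1.000e+00  1.967e-01]
 [ 0.000e+00  0.000e+00  0.000e+00  1.000e+00]]
```

View pics/c4.png

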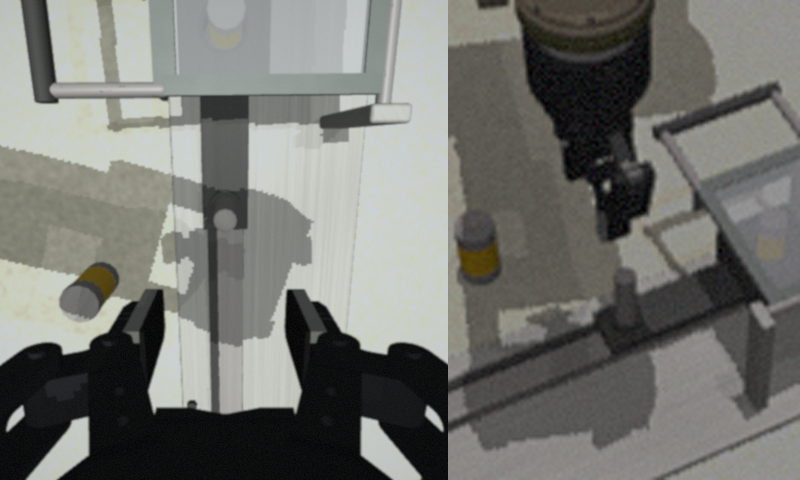

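The fuse is upright under the pane (frame px ~(322,15)). The post top is at frame px (321,218), so y is about -0.082. To be sure the jig is home, I'll push the post from behind with closed fingers.

Call:
carry_out([
  {"translation": [-0.48,0,0],"turn": [0,0,0]},
  {"translation": [-0.48,0,0.5],"turn": [0,0,0]},
  {"translation": [-0.48,0,1.2],"turn": [0,0,0]},
  {"translation": [-0.48,0,1.9],"turn": [0,0,0]},
  {"translation": [-0.48,0,2.4],"turn": [0,0,0]},
  {"translation": [-0.48,0,2.4],"turn": [0,0,0]},
], jaw=0)

```text
t: 12.48
ee_pos: [0.5946, -0.1255, 0.0754]
eef_rot: [-2.29, -2.144, 0.003]
wrist_force: [0.8, -0.1, 0.6]
opening: -0.003
grasp_force: 0.0
```

Call:
carry_out([
  {"translation": [0.15,0,0],"turn": [0,0,0]},
  {"translation": [0.3,0,0],"turn": [0,0,0]},
  {"translation": [0.4,0,0],"turn": [0,0,0]},
  {"translation": [0.48,0,0],"turn": [0,0,0]},
  {"translation": [0.48,0,0],"turn": [0,0,0]},
])

```text
t: 13.1
ee_pos: [0.5973, -0.102, 0.078]
eef_rot: [2.293, 2.147, 0.0]
wrist_force: [0.5, -1.5, -0.0]
opening: -0.001
grasp_force: 0.0
```

Call:
carry_out([
  {"translation": [0.06,0,0],"turn": [0,0,0]},
  {"translation": [0.12,0,0],"turn": [0,0,0]},
  {"translation": [0.12,0,0],"turn": [0,0,0]},
  {"translation": [0.12,0,0],"turn": [0,0,0]},
])

```text
t: 13.6
ee_pos: [0.5975, -0.0998, 0.078]
eef_rot: [2.292, 2.143, -0.006]
wrist_force: [-4.0, -17.1, -0.1]
opening: 0.001
grasp_force: 8.6
```

17 N against the post with no more travel means the jig is home. Now backing off, rising, and measuring the bar.

Call:
carry_out([
  {"translation": [-0.3,0,0],"turn": [0,0,0]},
  {"translation": [-0.3,0,-1.0],"turn": [0,0,0]},
  {"translation": [-0.3,0,-2.2],"turn": [0,0,0]},
  {"translation": [-0.3,0,-3.0],"turn": [0,0,0]},
  {"translation": [-0.3,0,-3.4],"turn": [0,0,0]},
  {"translation": [-0.3,0,-3.4],"turn": [0,0,0]},
], jaw=44)

```text
t: 14.35
ee_pos: [0.597, -0.1115, 0.249]
eef_rot: [2.292, 2.145, 0.002]
wrist_force: [0.5, -0.6, 0.2]
opening: 0.518
grasp_force: 0.0
```

Run:
```python
from h import *
a=plane(ray("top",276,242.5),.112);b=plane(ray("top",316.5,244),.112);print(a,b,(a+b)/2)
a2=plane(ray("scene",349.5,209.7),.112);b2=plane(ray("scene",309,223),.112);print(a2,b2,(a2+b2)/2)
m=(a+b+a2+b2)/4; print(m, to_tool([m[0],m[1]-.02,.27]), tool().round(3))
```

```text
[0.5119949  0.09183848 0.112     ] [ 0.50611801 -0.01058854  0.112     ] [0.50905646 0.04062497 0.112     ]
[0.5127189 0.0972545 0.112    ] [ 0.50219325 -0.004487    0.112     ] [0.50745608 0.04638375 0.112     ]
[0.50825627 0.04350436 0.112     ] [ 2.57648938 -1.94743924 -0.42603597] [[ 0.066  0.998  0.003  0.597]
 [ 0.998 -0.066 -0.001 -0.111]
 [-0.     0.003 -1.     0.249]
 [ 0.     0.     0.     1.   ]]
```

Call:
carry_out([
  {"translation": [0.8,-0.6,-0.42],"turn": [0,0,0]},
  {"translation": [1.7,-1.3,-0.42],"turn": [0,0,0]},
  {"translation": [2.58,-1.95,-0.42],"turn": [0,0,0]},
  {"translation": [2.58,-1.95,-0.42],"turn": [0,0,0]},
  {"translation": [2.58,-1.95,-0.42],"turn": [0,0,0]},
])

```text
t: 14.98
ee_pos: [0.508, 0.0236, 0.268]
eef_rot: [-2.293, -2.146, 0.001]
wrist_force: [-0.4, 0.1, 0.6]
opening: 0.516
grasp_force: 0.0
```

Run:
```python
from h import *
T=tool(); f=env.grab_frame("wrist"); np.save("T5.npy",T); cv2.imwrite("pics/w5.png",f); print(T.round(4))
```

```text
[[ 6.600e-02  9.978e-01 -1.200e-03  5.080e-01]
 [ 9.978e-01 -6.600e-02  2.000e-04  2.360e-02]
 [ 1.000e-04 -1.200e-03 -1.000e+00  2.680e-01]
 [ 0.000e+00  0.000e+00  0.000e+00  1.000e+00]]
```

View pics/w5.png

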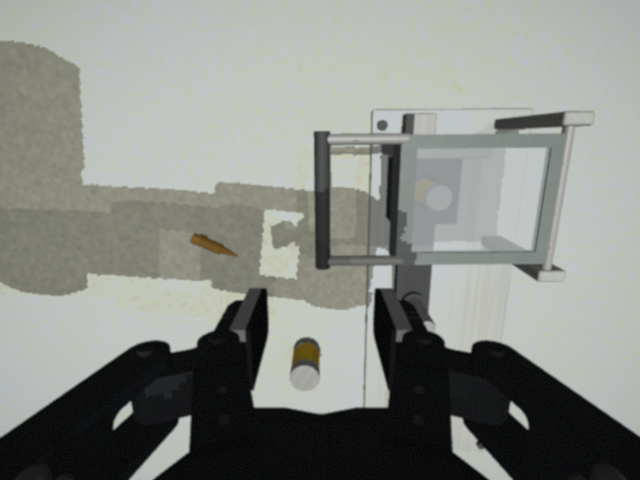

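The bar runs vertically from (322,132) to (322,267), with its middle at about (322,200), parallel to the tool x axis. The fuse is visible upright under the pane at (435,195).

Run:
```python
from h import *
T=np.load("T5.npy")
for p in [(322,140),(322,261)]:
    w=plane(ray("wrist",*p,T),.112); print(w.round(4), to_tool(w).round(3))
```

```text
[0.5138 0.0903 0.112 ] [1.346 0.024 3.12 ]
[ 0.5077 -0.003   0.112 ] [-0.525  0.028  3.119]
```

Call:
carry_out([
  {"translation": [0.41,0.03,0.6],"turn": [0,0,0]},
  {"translation": [0.41,0.03,1.6],"turn": [0,0,0]},
  {"translation": [0.41,0.03,2.3],"turn": [0,0,0]},
  {"translation": [0.41,0.03,2.8],"turn": [0,0,0]},
  {"translation": [0.41,0.03,3.14],"turn": [0,0,0]},
  {"translation": [0.41,0.03,3.14],"turn": [0,0,0]},
])

```text
t: 15.78
ee_pos: [0.5106, 0.0434, 0.1103]
eef_rot: [-2.293, -2.143, 0.003]
wrist_force: [0.2, 0.4, 0.5]
opening: 0.513
grasp_force: 0.0
```

Call:
carry_out([
  {"translation": [0,0,0],"turn": [0,0,0]},
  {"translation": [0,0,0],"turn": [0,0,0]},
  {"translation": [0,0,0],"turn": [0,0,0]},
  {"translation": [0,0,0],"turn": [0,0,0]},
  {"translation": [0,0,0],"turn": [0,0,0]},
  {"translation": [0,0,0],"turn": [0,0,0]},
], jaw=2, force=40)

```text
t: 16.52
ee_pos: [0.5104, 0.044, 0.1125]
eef_rot: [2.293, 2.147, -0.001]
wrist_force: [-5.5, -2.6, 5.9]
opening: 0.126
grasp_force: 39.3
```

Gripped: 10.8 mm opening on the 12 mm bar. Now following the arc to 60°.

Call:
carry_out([
  {"translation": [0,0.02,-0.376],"turn": [0,0,0]},
  {"translation": [0,0.08,-0.748],"turn": [0,0,0]},
  {"translation": [0,0.176,-1.112],"turn": [0,0,0]},
  {"translation": [0,0.311,-1.464],"turn": [0,0,0]},
  {"translation": [0,0.482,-1.8],"turn": [0,0,0]},
  {"translation": [0,0.688,-2.116],"turn": [0,0,0]},
  {"translation": [0,0.925,-2.409],"turn": [0,0,0]},
  {"translation": [0,1.191,-2.675],"turn": [0,0,0]},
  {"translation": [0,1.484,-2.912],"turn": [0,0,0]},
  {"translation": [0,1.8,-3.118],"turn": [0,0,0]},
])

```text
t: 17.77
ee_pos: [0.5995, 0.0388, 0.271]
eef_rot: [2.293, 2.147, 0.0]
wrist_force: [-10.8, 2.6, 14.4]
opening: 0.12
grasp_force: 40.7
```

Call:
carry_out([
  {"translation": [0,0,0],"turn": [0,0,0]},
  {"translation": [0,0,0],"turn": [0,0,0]},
  {"translation": [0,0,0],"turn": [0,0,0]},
  {"translation": [0,0,0],"turn": [0,0,0]},
])

```text
t: 18.27
ee_pos: [0.5995, 0.0388, 0.2709]
eef_rot: [2.292, 2.147, 0.002]
wrist_force: [-11.8, 1.6, 17.9]
opening: 0.123
grasp_force: 41.0
```

Run:
```python
from h import *
s=env.grab_frame("scene"); w=env.grab_frame("wrist"); o=np.zeros((480,800,3),np.uint8); o[:,:400]=cv2.resize(s[170:338,230:370],(400,480),interpolation=2); o[:,400:]=cv2.resize(w,(400,300)).repeat(1,0)[:480] if 0 else cv2.copyMakeBorder(cv2.resize(w,(400,300)),0,180,0,0,cv2.BORDER_CONSTANT)
cv2.imwrite("pics/c6.png",o)
```

```text
(no output)
```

View pics/c6.png

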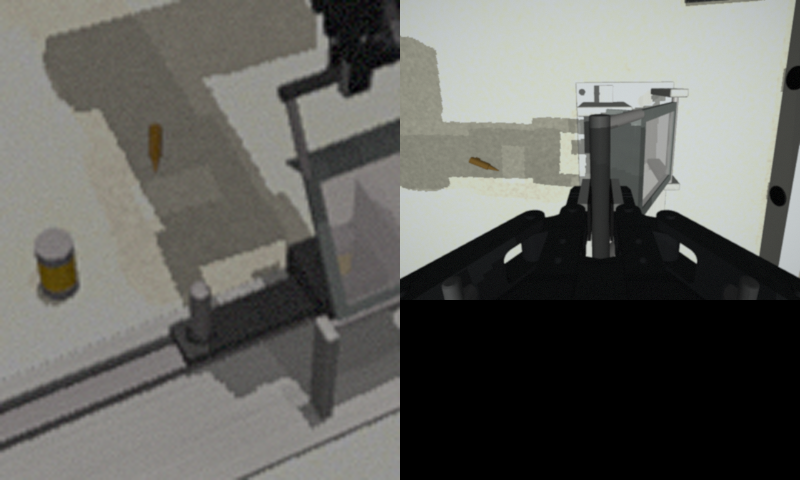

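The guard is raised with the bar in the jaws. The measured rise (158 mm) and shift (89 mm) put it at about 60°. The jig and fuse are unchanged, so I'm handing in.

```bash
python3 -c "
from bench import env
print(env.hand_in())"
```

```text
the job is handed in; nothing more can be done
None
```

I handed the job in at about 18 s of the 59 s limit, with the slim fuse seated in the bore, the jig pushed home against the stop, and the gripper holding the guard at about 60°; no verdict came back.

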